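Click the multimeter's selector round to its setting

ROBOT

A 6-joint arm with a two-finger parallel gripper is mounted at the origin on a cart in front of the work surface, level with it; the furniture and walls round the work are solid. World frame = base frame: x ahead of the robot, y to its left, z up, the work surface at z = 0. Lengths are in m, angles in rad, forces in N, time in s.
With the tool pointing down it reaches from about 0.15 to 0.775 m from the base axis. Payload 6.1 kg.
Tool frame: the origin (TCP) lies at the very end of the fingers, on their centre line; the grasp point (between the pads) lies 19 mm behind it; z points along the fingers, y is the line along which they close (so a half turn about z gives the same grasp; the last joint's range is limited). The gripper opens to 85 mm and grips with 20 to 120 N. Pads are 22 mm wide; open, the fingers measure 114 mm over their backs; the gripper's body (76 mm by 85 mm) begins 54 mm behind the grasp point. The pads swing forward as they close: fully open they stand 13 mm farther back than shut.
Start: joints at [1.181, 0.126, -0.04, 1.405, 0, 1.571], TCP at [0.199, 0.486, 0.231] pointing down, gripper open.
Joint ranges: [-2.72, 2.72], [-0.95, 1.95], [-1.27, 1.35], [-1.78, 2.02], [-1.46, 1.47], [-3.14, 3.14]. Speed limits (rad/s): [2.39, 2.39, 3.01, 3.14, 3.14, 3.14].

INTERFACE

Orientations are given as a rotation vector (axis times angle).
In Python, from plant import r, eyes, workorder gives the robot as it stands.
- The arm moves only by the tool carry_out, never from a script. Its argument "deltas" is one flat list of numbers, 5 for each row, row after row: the shift along the world's x, y, z in units of 40 mm (1.0 is 40 mm), then the turn about the world's z in units of 6 degrees (1.0 is 6 degrees), then the finger opening in mm, from 0 to 85.4. A call has 1 to 8 rows; each row shifts and turns the commanded pose from where the row before left it; what a row does not reach is not made up. A row lasts 1/12 s, in which the tool goes at most 41.7 mm and 7.16 degrees, less where a joint would pass 70% of its speed; a pose out of reach is approached as far as the arm can. A call is refused whole if a number of a shift passes 1 or a number of a turn 1, either way. A call with a gripper value outside its range is refused whole. The fingers move at their own pace and stop on an object; the grip force is fixed at half the most. Time passes only in rows, so rows that do not move let the fingers close. It gives the time, the measured TCP pose, the force, the opening and the grip force at its end, in the units of the state.
- r.sense(): the state, without advancing time (a new reading comes with each control period).
- eyes.grab_frame(name): name is "scene" or "top"; returns a dict with "img" (420x560x3 uint8, red, green, blue), "z_map" (420x560 float32, m along the optical axis (not along the pixel's ray), 0 where there is no reading), "camera_matrix" (3x3 intrinsics, pixels), "origin" and "rotation" of the camera in the world. Camera axes: x right, y down, z forward; pixel columns grow to the right and rows downward; lengths in m; the calibration is good to about 2 mm. A picture is of the moment at which its call begins.
- workorder.sign_off(): hands the job in; it is judged then, once.
The state is a dict: "t": time; "qpos": joint angles; "joint_vel": joint speeds; "effort": joint torques, N m; "ee_pos": TCP position; "tcp_rot": TCP orientation; "force": force on the tool from outside, world axes, zero at the start; "torque": the same for the moment, N m; "grip_width": finger opening in m; "grip_force": force on a finger pad.
Only numpy, scipy, OpenCV 4.12 (cv2) and the standard library are available. Lean on these libraries where they do the work, as an engineer would, in place of code of your own. Each camera call takes 0.05 s, during which the arm holds its last target. There are 200 camera calls.

TASK

Set the digital multimeter that lies on the bench for the next measurement: push its rotary selector round with a fingertip, click by click, until it rests exactly four clicks clockwise from its anticlockwise end stop (at that stop its pointer is aimed straight at the display). Turn it gently by pushing only: do not pinch the selector, and do not lift the meter or push it more than a finger's breadth or two from where it lies. Leave the analogue meter and the other things beside it alone.

Things in the scene. Friction and masses are not known exactly. Their poses are not given: they have to be found in the camera images.
- meter: Digital multimeter with a grey display in an orange holster, loose, lying on its back: 181 x 91 mm, flat upper face 37 mm above the bench, about 0.9 kg, gripping the bench with about 7 N. Origin at the underside; the case reaches from x = -97 to +85 mm and y = -45 to +45 mm. x points along the face from the sockets to the display, z up.
- selector_axis (a point): On the turning axis (vertical) of the digital meter's selector, 48 mm above the bench, 17 mm from body meter's origin towards the sockets; axes as the meter's (x to the display, z up). The selector is a disc of 18.5 mm radius, its top 44.5 mm above the bench, crossed by an upright bar 34 mm long (through the axis) and 8.6 mm wide, its top 52 mm above the bench: 7.5 mm proud of the disc.
- pointer_tip (a point): Middle of the pointer end of the selector's bar, 16.8 mm from the axis and 48 mm above the bench. This half of the bar carries a white index line on top; the other half is plain.
- meter_selector (a joint): Selector angle, rad, clockwise from above. 0 = anticlockwise stop, pointer at the display (white dash); clicks every 0.698 (40 deg, white dots) to the far stop at 5.585 (8 clicks). Four clicks: 2.793. Sprung clicks draw it to the nearest position; push it over half-way, 2 to 4 N at the bar's end, and it moves on to the next. Starts at 0, 1 or 2 clicks, settling there in the first second.
- analogue_meter2: Bystander: analogue meter with a needle scale in a green case, 178 x 107 mm, 52 mm high, lying loose on its back. Origin at the underside, x to the scale end. It also has a round selector, which is not the one to turn.
- driver: Bystander: screwdriver with a black and yellow handle, 154 mm long, 18 mm thick, lying loose. Origin on its underside at mid-length.
- relay_board: Bystander: small green circuit board with relays, 50 x 70 x 17 mm, lying loose. Origin on its underside.

How it is judged:
By the outcome, as a careful person would: the job done as asked, in the order asked, and still so for the second after the job is handed in, with the robot touching nothing.
It also fails if it takes over 45 s, if anything falls off the work surface, if the arm or the gripper's body presses on something with over 40 N, if the wrist force passes 120 N, or if a joint passes its speed limit or range.

## Working session

There is one attempt and no reset: what is moved stays moved. The work goes in short steps, Python scripts to look and compute and a tool call to move; the robot and the scene stay as the last step left them, time stands still between calls to the robot, and variables do not carry over. Pictures are saved under pics/ and viewed, at most 10 in all, crops included, and the job is handed in when it is done.

Besides the shell and the picture viewer there is one more tool, called after ">>>" in YAML: its name, and indented under it one key for each argument. carry_out: Moves the arm, as the interface text tells. Its arguments: {"type":"object","properties":{"deltas":{"type":"array","items":{"type":"number"}}},"required":["deltas"]}

```bash
ls; mkdir -p pics
python3 - <<'E'
from plant import r, eyes, workorder
import cv2,numpy as np,pickle
s=r.sense(); print(s['t'],s['ee_pos'],s['tcp_rot'],s['grip_width'])
for n in('top','scene'):
    f=eyes.grab_frame(n); cv2.imwrite(f'pics/{n}0.png',f['img'][:,:,::-1]); pickle.dump(f,open(f'{n}0.pkl','wb'))
    print(n,f['camera_matrix'].tolist(),f['origin'],f['rotation'].tolist())
E
```

```text
pics
0.0 [0.19934864 0.48523469 0.23051561] [-6.08390413e-01 -3.08177932e+00  2.47159243e-03] 0.08557442291063942
top [[497.6190072583681, 0.0, 281.80962925253436], [0.0, 497.6190072583681, 203.71182205916406], [0.0, 0.0, 1.0]] [0.42184836 0.13070636 0.94480093] [-2.1391338019244768, 2.100858373642459, -0.20677506195537865]
scene [[451.6767716003335, 0.0, 278.22458718465833], [0.0, 451.6767716003335, 208.4884935286321], [0.0, 0.0, 1.0]] [ 0.23717523 -0.4952716   0.62053208] [-2.1933527259450094, 0.5063809827641019, -0.26780763698784205]
```

View pics/top0.png

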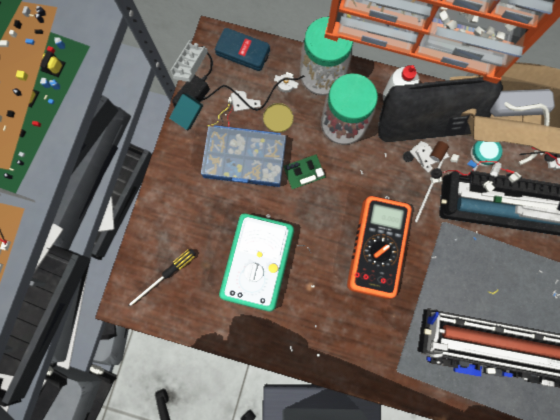

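View pics/scene0.png

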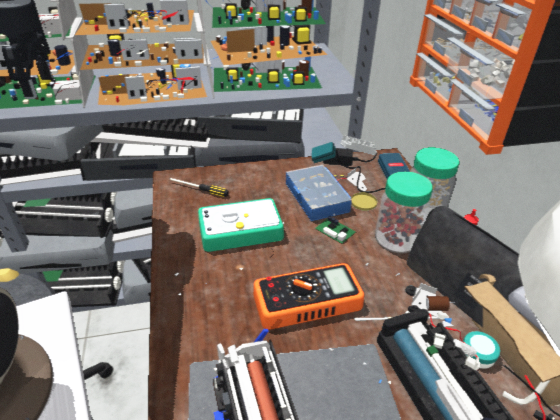

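Top view: the orange meter is at about (380,248), with its display up the image and its orange selector at about (380,250). The green analogue meter is at (257,262), the driver at (160,278) and the relay board at (306,171).

```bash
cat > h.py <<'E'
import cv2,numpy as np,pickle
def ray(f,uv,z):
    R=cv2.Rodrigues(np.array(f['rotation'],float))[0] if np.size(f['rotation'])==3 else np.array(f['rotation'])
    d=np.c_[np.atleast_2d(uv),np.ones(len(np.atleast_2d(uv)))]@np.linalg.inv(f['camera_matrix']).T@R.T
    o=np.array(f['origin']); return o+d*((z-o[2])/d[:,2])[:,None]
def proj(f,P):
    R=cv2.Rodrigues(np.array(f['rotation'],float))[0]
    p=(np.atleast_2d(P)-f['origin'])@R@np.array(f['camera_matrix']).T
    return p[:,:2]/p[:,2:]
def meter(f):
    hsv=cv2.cvtColor(f['img'],cv2.COLOR_RGB2HSV)
    m=cv2.inRange(hsv,(5,150,120),(20,255,255))
    c=[c for c in cv2.findContours(m,cv2.RETR_EXTERNAL,cv2.CHAIN_APPROX_NONE)[0]]
    c=[x for x in c if 300<cv2.contourArea(cv2.convexHull(x)) and 100<x[:,0,0].min()<420 and x[:,0,1].min()>170]
    return m,max(c,key=lambda x:cv2.contourArea(cv2.convexHull(x)))
E
python3 - <<'E'
from h import *
f=pickle.load(open('top0.pkl','rb'))
m,c=meter(f)
P=ray(f,c[:,0].astype(float),0.037)
(cx,cy),wh,a=cv2.minAreaRect((P[:,:2]*1000).astype(np.float32)); print(cx,cy,wh,a,len(c))
i=cv2.resize(f['img'][190:305,335:425,::-1],None,fx=5,fy=5,interpolation=cv2.INTER_CUBIC)
g=pickle.load(open('scene0.pkl','rb'))
j=cv2.resize(g['img'][255:335,245:370,::-1],None,fx=2.8,fy=5*1.0,interpolation=cv2.INTER_CUBIC)
o=np.zeros((575,800,3),np.uint8);o[:,:450]=i;o[:400,450:800]=j[:400,:350];cv2.imwrite('pics/c0.png',o)
E
```

```text
524.208740234375 -48.24886703491211 (91.40857696533203, 180.7180633544922) 78.48592376708984 276
```

View pics/c0.png

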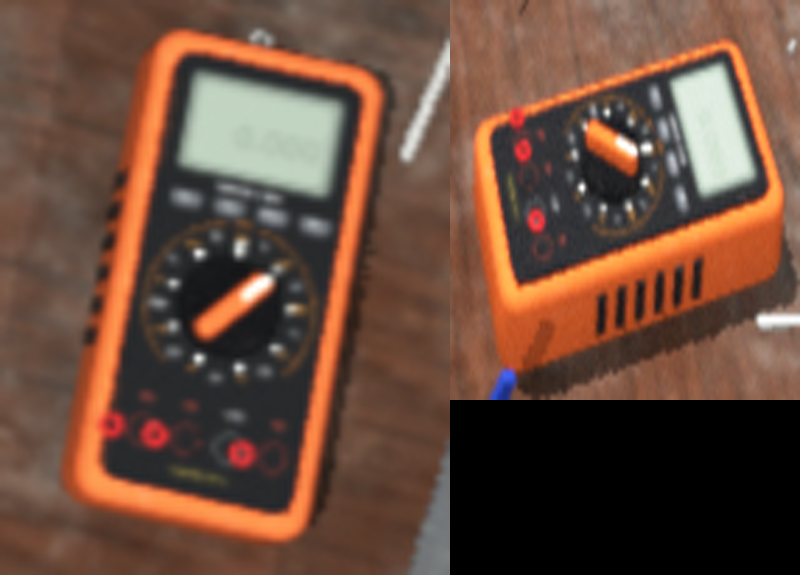

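Run:
```python
from h import *
f=pickle.load(open('top0.pkl','rb'))
m,c=meter(f)
P=ray(f,c[:,0].astype(float),0.037)[:,:2]
# bar: orange + white inside 20px of selector
lab=cv2.connectedComponents(m)[1]; n=lab[254,379]; print('lab',n,(lab==n).sum())
hsv=cv2.cvtColor(f['img'],cv2.COLOR_RGB2HSV)
b=cv2.inRange(f['img'],(140,60,0),(255,255,255)); yy,xx=np.mgrid[:420,:560]
b[(xx-381.8)**2+(yy-250.8)**2>11**2]=0
uv=np.argwhere(b)[:,::-1].astype(float); B=ray(f,uv,.052)[:,:2]
mu=B.mean(0); w,V=np.linalg.eigh(np.cov((B-mu).T)); d=V[:,1]
print('bar',mu,len(uv),np.degrees(np.arctan2(d[1],d[0])),np.ptp((B-mu)@V,axis=0))
a=np.radians(-11.5); u=np.array([np.cos(a),np.sin(a)])
c0=np.array([.5242,-.0482]); print('axis from case (centre is -6mm, axis -17)',c0-u*.011)
```

```text
lab 47 66
bar [ 0.51462341 -0.04903339] 91 128.826463482896 [0.03387276 0.03402291]
axis from case (centre is -6mm, axis -17) [ 0.51342083 -0.04600695]
```

>>> carry_out:
  deltas: [0.54,-0.83,0,0.64,0,0.54,-0.83,0,0.64,0,0.54,-0.83,0,0.64,0,0.54,-0.83,0,0.64,0,0.54,-0.83,0,0.64,0,0.54,-0.83,0,0.64,0,0.54,-0.83,0,0.64,0,0.54,-0.83,0,0.64,0]

```text
t: 0.77
ee_pos: [0.3727, 0.2181, 0.2311]
tcp_rot: [0.235, -3.133, 0.0]
force: [0.4, 0.9, 0.3]
grip_width: 0.0001
grip_force: 0.0
```

>>> carry_out:
  deltas: [0.54,-0.83,0,0.64,0,0.54,-0.83,0,0.64,0,0.54,-0.83,0,0.64,0,0.54,-0.83,0,0.64,0,0.54,-0.83,0,0.64,0,0.54,-0.83,0,0.64,0,0.54,-0.83,0,0.64,0,0.54,-0.83,0,0.64,0]

```text
t: 1.43
ee_pos: [0.5456, -0.0476, 0.231]
tcp_rot: [1.056, -2.958, -0.0]
force: [1.4, 1.0, -0.7]
grip_width: 0.0004
grip_force: 0.0
```

>>> carry_out:
  deltas: [0,0,-0.7,0,0,0,0,-0.7,0,0,0,0,-0.7,0,0,0,0,-0.7,0,0,0,0,0,0,0,0,0,0,0,0]

```text
t: 1.93
ee_pos: [0.5437, -0.0455, 0.1181]
tcp_rot: [1.05, -2.957, -0.003]
force: [-0.9, -0.4, 1.0]
grip_width: -0.0002
grip_force: 0.0
```

Run:
```python
from plant import r, eyes
from h import *
s=r.sense(); print(s['ee_pos'],s['qpos'])
f=eyes.grab_frame('top');g=eyes.grab_frame('scene')
i=cv2.resize(f['img'][180:310,310:450,::-1],None,fx=3.5,fy=3.5,interpolation=cv2.INTER_CUBIC)
j=cv2.resize(g['img'][200:340,250:340,::-1],None,fx=3.3,fy=3.3,interpolation=cv2.INTER_CUBIC)
o=np.zeros((470,790,3),np.uint8);o[:i.shape[0],:490]=i[:470];o[:j.shape[0],490:490+j.shape[1]]=j[:470];cv2.imwrite('pics/c1.png',o)
```

```text
[ 0.54371509 -0.0455373   0.11807086] [-8.35388032e-02  1.91074669e-01 -2.11374518e-01  1.17235620e+00
 -3.38324492e-05 -7.65998657e-01]
```

View pics/c1.png

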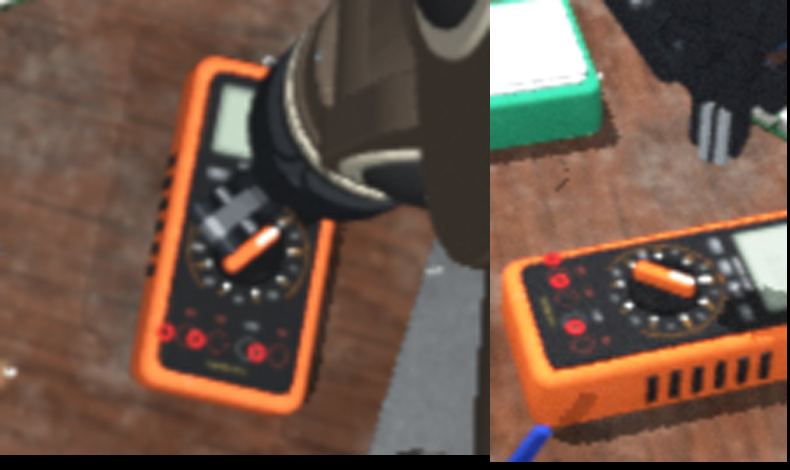

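Top view crop: the pointer is still on click 1, with the closed fingertips beside the bar on its anticlockwise side. Lowering next.

>>> carry_out:
  deltas: [0,0,-0.5,0,0,0,0,-0.5,0,0,0,0,-0.4,0,0,0,0,-0.25,0,0,0,0,-0.1,0,0,0,0,0,0,0,0,0,0,0,0]

```text
t: 2.62
ee_pos: [0.546, -0.0456, 0.0506]
tcp_rot: [-1.051, 2.959, -0.001]
force: [-0.2, 0.1, -0.3]
grip_width: 0.0
grip_force: 0.0
```

Run:
```python
from plant import r
import numpy as np
s=r.sense(); print(s['ee_pos'],s['force'])
A=np.array([.514,-.048]); C=np.array([.5446,-.0452])
def pos(ph,off,rad=.018): # ph: cw pointer angle deg
    a=np.radians(-11.5-ph); d=np.array([np.cos(a),np.sin(a)]); n=np.array([-d[1],d[0]]); return A+rad*d+off*n
p=C
for ph,off in [(40,.0153)]+[(40+5*k,.0153) for k in range(1,24)]:
    q=pos(ph,off); print(ph,np.round((q-p)/.04,3)); p=q
```

```text
[ 0.5459554  -0.04561349  0.05061964] [-0.19627685  0.07584273 -0.2820279 ]
40 [-0.186 -0.184]
45 [-0.012 -0.05 ]
50 [-0.016 -0.049]
55 [-0.021 -0.047]
60 [-0.025 -0.045]
65 [-0.029 -0.043]
70 [-0.032 -0.04 ]
75 [-0.036 -0.037]
80 [-0.039 -0.034]
85 [-0.041 -0.031]
90 [-0.044 -0.027]
95 [-0.046 -0.023]
100 [-0.048 -0.019]
105 [-0.049 -0.015]
110 [-0.051 -0.01 ]
115 [-0.051 -0.006]
120 [-0.052 -0.001]
125 [-0.051  0.003]
130 [-0.051  0.008]
135 [-0.05   0.012]
140 [-0.049  0.016]
145 [-0.047  0.021]
150 [-0.045  0.025]
155 [-0.043  0.029]
```

>>> carry_out:
  deltas: [0,0,-0.04,0,0,-0.06,-0.06,0,0,0,-0.06,-0.06,0,0,0,-0.06,-0.06,0,0,0,0,0,0,0,0]

```text
t: 3.03
ee_pos: [0.538, -0.0531, 0.0482]
tcp_rot: [-1.05, 2.96, -0.0]
force: [-0.2, 0.5, -0.0]
grip_width: -0.0006
grip_force: 0.4
```

>>> carry_out:
  deltas: [-0.012,-0.05,0,-0.833,0,-0.016,-0.049,0,-0.833,0,-0.021,-0.047,0,-0.833,0,-0.025,-0.045,0,-0.833,0,-0.029,-0.043,0,-0.833,0,-0.032,-0.04,0,-0.833,0,0,0,0,0,0]

```text
t: 3.62
ee_pos: [0.533, -0.064, 0.0484]
tcp_rot: [-0.246, 3.13, -0.0]
force: [-0.1, 0.8, 2.7]
grip_width: 0.0003
grip_force: 1.1
```

Run:
```python
from plant import r, eyes
from h import *
s=r.sense(); print(s['ee_pos'],s['tcp_rot'],s['force'])
f=eyes.grab_frame('top');g=eyes.grab_frame('scene')
i=cv2.resize(f['img'][180:310,310:450,::-1],None,fx=3.5,fy=3.5,interpolation=cv2.INTER_CUBIC)
j=cv2.resize(g['img'][200:340,250:340,::-1],None,fx=3.3,fy=3.3,interpolation=cv2.INTER_CUBIC)
o=np.zeros((470,790,3),np.uint8);o[:i.shape[0],:490]=i[:470];o[:j.shape[0],490:490+j.shape[1]]=j[:470];cv2.imwrite('pics/c2.png',o)
```

```text
[ 0.53299856 -0.06396944  0.04839985] [-2.45853284e-01  3.13044942e+00 -2.36641845e-04] [-0.14655175  0.79962086  2.68750683]
```

View pics/c2.png

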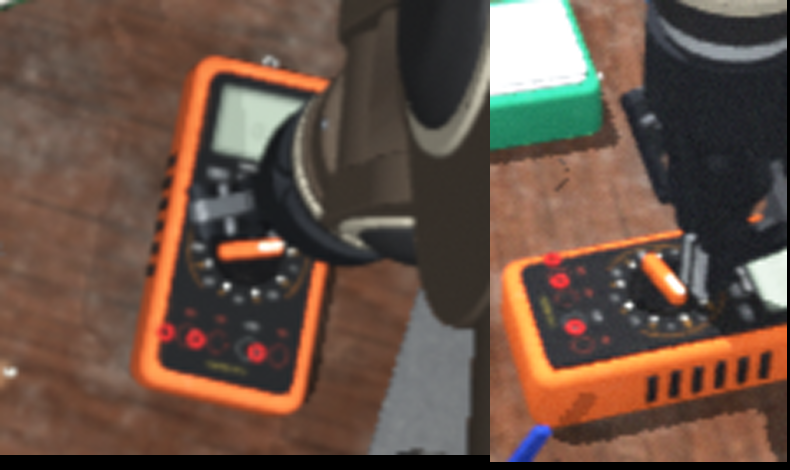

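The bar is following the fingertip, now near click 2, and the meter has not shifted. Pushing on.

>>> carry_out:
  deltas: [-0.036,-0.037,0,-0.833,0,-0.039,-0.034,0,-0.833,0,-0.041,-0.031,0,-0.833,0,-0.044,-0.027,0,-0.833,0,-0.046,-0.023,0,-0.833,0,-0.048,-0.019,0,-0.833,0,-0.049,-0.015,0,-0.833,0,-0.051,-0.01,0,-0.833,0]

```text
t: 4.38
ee_pos: [0.5195, -0.0716, 0.0484]
tcp_rot: [0.838, 3.025, 0.001]
force: [2.1, 0.7, 3.4]
grip_width: 0.0002
grip_force: 1.5
```

>>> carry_out:
  deltas: [-0.051,-0.006,0,-0.833,0,-0.052,-0.001,0,-0.833,0,-0.051,0.003,0,-0.833,0,-0.051,0.008,0,-0.833,0,0,0,0,0,0]

```text
t: 4.8
ee_pos: [0.5113, -0.0717, 0.0484]
tcp_rot: [1.348, 2.835, 0.001]
force: [3.6, -0.9, 2.7]
grip_width: 0.0004
grip_force: 1.8
```

Run:
```python
from plant import r, eyes
from h import *
s=r.sense(); print(s['ee_pos'],s['tcp_rot'],s['force'])
f=eyes.grab_frame('top');g=eyes.grab_frame('scene')
i=cv2.resize(f['img'][180:310,310:450,::-1],None,fx=3.5,fy=3.5,interpolation=cv2.INTER_CUBIC)
j=cv2.resize(g['img'][200:340,250:340,::-1],None,fx=3.3,fy=3.3,interpolation=cv2.INTER_CUBIC)
o=np.zeros((470,790,3),np.uint8);o[:i.shape[0],:490]=i[:470];o[:j.shape[0],490:490+j.shape[1]]=j[:470];cv2.imwrite('pics/c3.png',o)
```

```text
[ 0.51127898 -0.07170617  0.04843346] [1.34823238e+00 2.83460726e+00 9.22326376e-04] [ 3.63705383 -0.89646869  2.67365222]
```

View pics/c3.png

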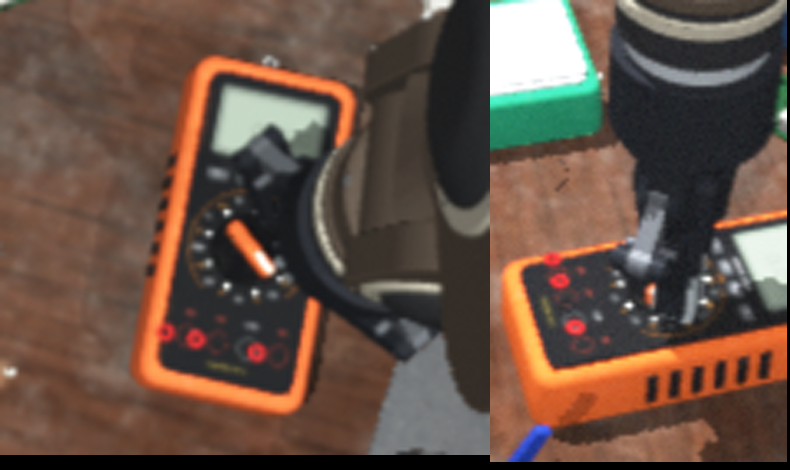

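Bar at about 130 degrees, tracking the fingertip as planned; 15–18 more degrees takes it over the last half-way point.

>>> carry_out:
  deltas: [-0.05,0.012,0,-0.833,0,-0.049,0.016,0,-0.833,0,-0.047,0.021,0,-0.833,0,-0.027,0.014,0,-0.5,0,0,0,0,0,0,0,0,0,0,0]

```text
t: 5.4
ee_pos: [0.5021, -0.0688, 0.047]
tcp_rot: [-1.77, -2.593, 0.002]
force: [0.6, -0.0, 0.5]
grip_width: -0.0
grip_force: 0.0
```

Run:
```python
from plant import r, eyes
from h import *
s=r.sense(); print(s['ee_pos'],s['tcp_rot'],s['force'])
f=eyes.grab_frame('top')
cv2.imwrite('pics/c4.png',cv2.resize(f['img'][180:310,310:450,::-1],None,fx=4,fy=4,interpolation=cv2.INTER_CUBIC))
```

```text
[ 0.50213094 -0.06877365  0.04700336] [-1.77025909e+00 -2.59275259e+00  1.72242142e-03] [ 0.59124935 -0.01680808  0.51585841]
```

View pics/c4.png

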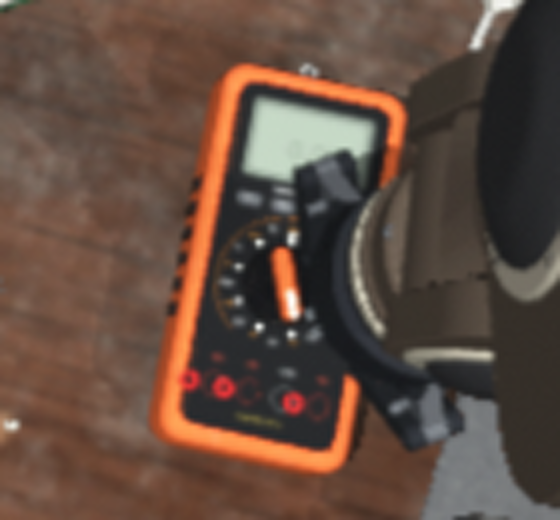

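The selector has snapped to about 160 degrees, which is click 4, and the force has gone. Backing off, then lifting clear.

>>> carry_out:
  deltas: [0.04,-0.1,0,0,0,0.04,-0.1,0,0,0,0,0,0.5,0,0,0,0,0.9,0,0,0,0,0.9,0,0,0,0,0.9,0,0,0,0.9,0.3,0,0,0,0.9,0,0,0]

```text
t: 6.12
ee_pos: [0.5087, -0.0058, 0.192]
tcp_rot: [1.777, 2.583, 0.006]
force: [0.7, 0.6, 0.6]
grip_width: -0.0003
grip_force: 0.0
```

>>> carry_out:
  deltas: [0,0.9,0,0,0,0,0.9,0,0,0,0,0.9,0,0,0,0,0.9,0,0,0,0,0,0,0,0,0,0,0,0,0,0,0,0,0,0]

```text
t: 6.7
ee_pos: [0.5064, 0.1389, 0.1874]
tcp_rot: [-1.775, -2.592, 0.001]
force: [0.2, 0.2, 0.3]
grip_width: -0.0003
grip_force: 0.0
```

Run:
```python
from plant import r, eyes
from h import *
s=r.sense(); print(s['t'],s['ee_pos'],s['force'])
f=eyes.grab_frame('top')
cv2.imwrite('pics/c5.png',cv2.resize(f['img'][180:310,310:450,::-1],None,fx=4,fy=4,interpolation=cv2.INTER_CUBIC))
```

```text
6.7 [0.50642571 0.13887214 0.18744595] [0.21599176 0.22353294 0.25701705]
```

View pics/c5.png

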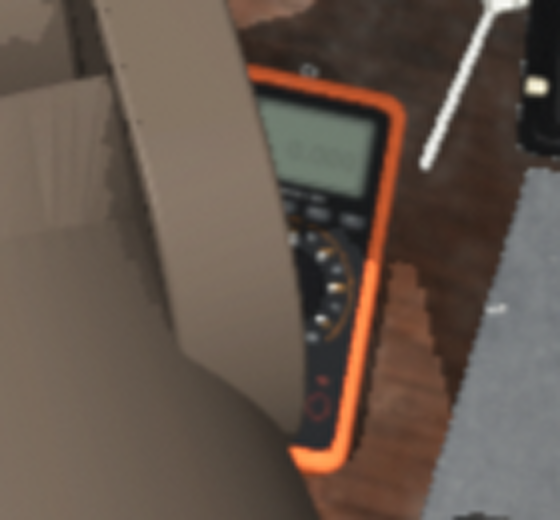

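The top view is blocked by the arm, though the case edges have not moved. Using the scene camera instead.

Run:
```python
from plant import r, eyes
from h import *
g=eyes.grab_frame('scene')
cv2.imwrite('pics/c6.png',cv2.resize(g['img'][190:340,190:380,::-1],None,fx=4,fy=4,interpolation=cv2.INTER_CUBIC))
```

```text
(no output)
```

View pics/c6.png

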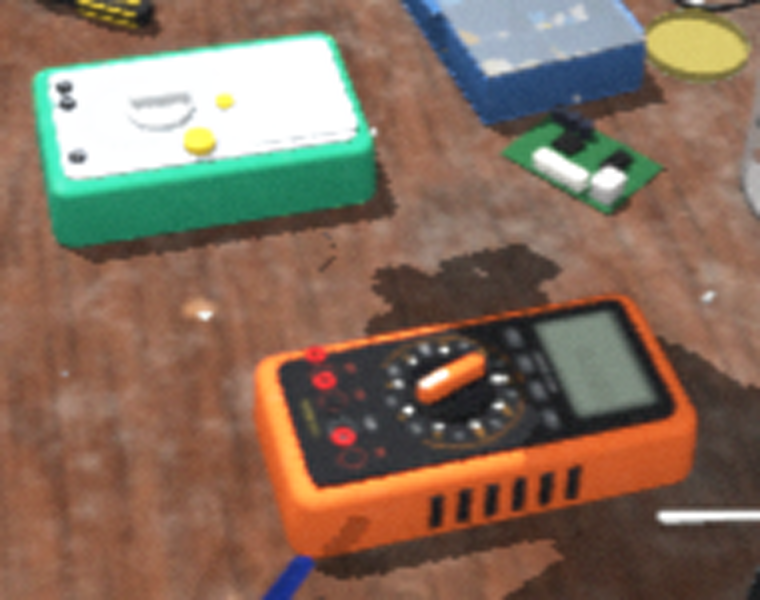

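Run:
```python
from h import *
g=pickle.load(open('scene0.pkl','rb'))
for ph in(120,160,200):
    a=np.radians(-11.5-ph); d=.0168*np.array([np.cos(a),np.sin(a),0]); A=np.array([.514,-.048,.052])
    print(ph,(proj(g,[A+d,A-d])-[190,190])*4)
```

```text
120 [[437.22013546 394.97754139]
 [454.73962256 337.96275931]]
160 [[414.16952372 382.77430811]
 [477.44560662 349.54592505]]
200 [[406.46819426 362.94896659]
 [485.88848254 369.04409825]]
```

The scene view shows the white pointer end at about (425,388) and the tail at about (478,360). That direction matches the projection for 160 degrees (click 4), and the other things look undisturbed.

```bash
python3 -c "
from plant import workorder
print(workorder.sign_off())"
```

```text
the job is handed in; nothing more can be done
None
```

The selector rests four clicks clockwise from its anticlockwise stop, turned by pushing only; the camera views show it at about 160°, the meter where it lay and nothing else moved, and the job is handed in.

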